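# Release the vial feeder's lock and slide the tray home

### The arm

A 7-joint arm with a two-finger parallel gripper is mounted at the origin on the work surface. World frame = base frame: x ahead of the robot, y to its left, z up, the work surface at z = 0. Lengths are in mm, angles in rad, forces in N, time in s.
With the tool pointing down it reaches from about 425 to 825 mm from the base axis. Payload 3.6 kg.
Tool frame: the origin (TCP) lies at the centre of the arm's flange, where the gripper is bolted on; the fingertips stand ctrl.tip_extent ahead of it and the grasp point (between the pads) lies 167 mm ahead of it (ctrl.tip_extent is the distance from the TCP to the fingertips, in mm); z points along the fingers, y is the line along which they close (so a half turn about z gives the same grasp; the last joint's range is limited). The gripper opens to 93 mm and grips with 3 to 60 N. Pads are 15 mm wide; open, the fingers measure 128 mm over their backs; the gripper's body (75 mm by 188 mm) begins 65 mm behind the grasp point.
Start: joints at [-1.278, 0.615, -0.013, 1.423, 0.008, 1.103, -0.04], TCP at [204.32, 617.032, 404.74] pointing down, gripper open.
Joint ranges: [-3.12, 3.12], [-0.3, 2.06], [-1.34, 1.32], [0.26, 2.42], [-1.36, 4.5], [0.01, 1.98], [-2.84, 2.84]. Speed limits (rad/s): [2.79, 2.79, 3.14, 3.14, 3.14, 3.14, 3.14].

### API

Orientations are given as a rotation vector (axis times angle).
In Python, from cell import ctrl, vision gives the robot as it stands. The module is installed in compiled form; this text tells all that it offers.
- The arm moves only by the tool drive_tool, never from a script. Its argument "rows" is a list that holds one entry, the list of rows, each a list of 7 numbers: the turn, a rotation vector about the world's x, y, z in degrees, then the shift along the world's x, y, z in cm, then the finger opening in cm, from 0 to 9.3. In form: [[[rx, ry, rz, x, y, z, hand], ...]]. A call has 1 to 12 rows; each row shifts and turns the commanded pose from where the row before left it; what a row does not reach is not made up. A row lasts 1/10 s, in which the tool goes at most 50 mm and 8.59 degrees, less where a joint would pass 70% of its speed; a pose out of reach is approached as far as the arm can. A call is refused whole if a number of a shift passes 5 or a number of a turn 8.59, either way. A call with a gripper value outside its range is refused whole. The fingers move at their own pace and stop on an object; "grip_force" is the grip in N (left out, the last holds). Time passes only in rows, so rows that do not move let the fingers close. It gives the time, the measured TCP pose, the force, the opening and the grip force at its end, in the units of the state.
- ctrl.observe(): the state, without advancing time (a new reading comes with each control period).
- vision.capture(name): name is "scene" or "side" or "wrist"; returns a dict with "pixels" (480x640x3 uint8, blue, green, red), "z_map" (480x640 float32, mm along the optical axis (not along the pixel's ray), 0 where there is no reading), "mtx" (3x3 intrinsics, pixels), "eye" and "attitude" of the camera in the world. Camera axes: x right, y up, looking along -z (the intrinsics and any distortion apply to the point x, -y, -z); pixel columns grow to the right and rows downward; lengths in mm; the calibration is good to about 2 mm. A picture is of the moment at which its call begins.
- ctrl.hand_in(): hands the job in; it is judged then, once.
The state is a dict: "t": time; "qpos": joint angles; "joint_vel": joint speeds; "joint_efforts": joint torques, N m; "tool_pos": TCP position; "orientation": TCP orientation; "force": force on the tool from outside, world axes, zero at the start; "torque": the same for the moment, N m; "width": finger opening in mm; "finger_force": force on a finger pad.
Only numpy, scipy, OpenCV 4.12 (cv2) and the standard library are available. Lean on these libraries where they do the work, as an engineer would, in place of code of your own. Each camera call takes 0.05 s, during which the arm holds its last target. There are 200 camera calls.

### The job

Press the red release paddle of the vial feeder down with your fingertips and, keeping it held down, push the carriage with the blue vial tray along its rails all the way to the end stop inside the white hood. Once it is there, let the paddle spring back up so that the carriage locks, and move clear. Grasp and lift nothing, and leave the bottle, the flask and the two jars where they stand.

Things in the scene. Friction and masses are not known exactly. Their poses are not given: they have to be found in the camera images.
- feeder: The vial feeder, fixed to the bench: grey base plate 130 x 480 x 8 mm with two aluminium rails and a white hood (130 x 125 mm, 145 mm tall) at one end. Origin on the bench surface on the rails' centre line; z up, its y axis runs along the rails in the direction the carriage has to go, towards the hood; x across the rails. The base plate spans y = -175 to +305 mm, the hood y = +180 to +305 mm.
- carriage (a joint): Position of the carriage along the feeder's +y, in m: 0.200 is the end stop in the hood; it starts somewhere between about 0 and 0.065. The paddle's centre lies at feeder y = -0.130 + this value, x = 0. The carriage cannot lift or turn. It slides with about 1 N of friction (plus 8 N per m/s) when released. When the paddle is up, a bolt sits between the teeth of a comb (one notch each 10 mm, about 1.5 mm of play) and locks the carriage wherever it is.
- paddle (a joint): How far the release paddle is pressed down, in m: 0 is up (locked), 0.010 is the bottom of its travel. The bolt is clear of the comb from 0.006 on. A spring pushes it up with 2 N when up, 4.1 N at 0.006 and 5.5 N at 0.010.
- paddle_top (a point): Centre of the top face of the red release paddle, a flat plate 60 mm (across the rails) x 42 mm (along them), facing up, 55 mm above the bench when up. It rides on the carriage at its trailing end (away from the hood) and moves with it and with the press. Axes as the feeder's.
- tray_wall (a point): Middle of the top edge of the blue tray's flat upright wall that faces the paddle, 26 mm ahead (+y) of the paddle's centre and 72 mm above the bench: it rises 17 mm above the paddle when that is up, 27 mm when fully down. Fingertips resting on the paddle can push the carriage against this wall (or by friction on the paddle). The tray is 95 mm across the rails and 110 mm long, fixed on the carriage; the caps of its 20 vials reach 80 mm above the bench. Axes as the feeder's.
- amber_bottle: Bystander: loose amber reagent bottle with blue cap, 60 mm across, 130 mm tall; origin at the centre of its underside. Stands beyond the feeder, on the side away from the robot.
- flask: Bystander: loose conical flask, green-tinted, 84 mm across at its foot, 130 mm tall; origin at the centre of its underside. Stands beyond the feeder, on the side away from the robot.
- jar_a: Bystander: loose little glass jar with white cap, 28 mm across, 50 mm tall; origin at the centre of its underside. Stands on the robot's side of the feeder.
- jar_b: Bystander: loose little glass jar with green cap, 28 mm across, 50 mm tall; origin at the centre of its underside. Stands on the robot's side of the feeder.

How it is judged:
By the outcome, as a careful person would: the job done as asked, in the order asked, and still so for the second after the job is handed in, with the robot touching nothing.
It also fails if it takes over 42 s, if anything falls off the work surface, if the arm or the gripper's body presses on something with over 40 N, if the wrist force passes 120 N, or if a joint passes its speed limit or range.

## Working session

There is one attempt and no reset: what is moved stays moved. The work goes in short steps, Python scripts to look and compute and a tool call to move; the robot and the scene stay as the last step left them, time stands still between calls to the robot, and variables do not carry over. Pictures are saved under pics/ and viewed, at most 10 in all, crops included, and the job is handed in when it is done.

Besides the shell and the picture viewer there is one more tool, called after ">>>" in YAML: its name, and indented under it one key for each argument. drive_tool: Moves the arm, as the interface text tells. Its arguments: {"type":"object","properties":{"rows":{"type":"array","items":{"type":"array","items":{"type":"array","items":{"type":"number"}}}},"grip_force":{"type":"number"}},"required":["rows"]}

```bash
mkdir -p pics; cat > h.py <<'E'
import numpy as np, cv2
from scipy.spatial.transform import Rotation as R
from cell import ctrl, vision
def cap(n):
    c=vision.capture(n)
    A=np.array(c["attitude"],float)
    c["Rm"]=A if A.shape==(3,3) else (R.from_rotvec(A).as_matrix() if A.size==3 else R.from_quat(A).as_matrix())
    return c
def pts(c):
    z=c["z_map"]; K=np.array(c["mtx"]); v,u=np.mgrid[:480,:640]
    P=np.stack([(u-K[0,2])/K[0,0]*z,-(v-K[1,2])/K[1,1]*z,-z],-1)
    W=P@c["Rm"].T+np.array(c["eye"]); W[z==0]=np.nan
    return W
E
python3 - <<'E'
from h import *
s=ctrl.observe(); print(s, ctrl.tip_extent)
for n in("scene","side"):
    c=cap(n); print(n,c["eye"],c["attitude"],c["mtx"],[k for k in c])
    cv2.imwrite(f"pics/{n}0.png",c["pixels"]); W=pts(c)
    hsv=cv2.cvtColor(c["pixels"],cv2.COLOR_BGR2HSV)
    m=((hsv[...,0]<8)|(hsv[...,0]>172))&(hsv[...,1]>150)&(hsv[...,2]>80)
    k,l,st,ce=cv2.connectedComponentsWithStats(m.astype(np.uint8))
    for i in range(1,k):
        if st[i,4]>60: print(st[i],ce[i],np.nanmedian(W[l==i],axis=0))
E
```

```text
{'t': 0.0, 'qpos': array([-1.27750193,  0.61591929, -0.01261466,  1.42489459,  0.00808838,
        1.10341946, -0.0404297 ]), 'joint_vel': array([ 3.53172516e-04,  7.69609421e-04, -5.84501197e-04, -6.07515453e-04,
        3.86164136e-05, -3.00143035e-04, -2.66678184e-03]), 'joint_efforts': array([ 6.84178508e-05, -4.58933938e+01,  2.09027426e-01, -1.65742940e+01,
       -6.11031870e-02,  2.03999178e-02,  2.28582153e-04]), 'tool_pos': array([204.22566397, 616.74726363, 403.5819601 ]), 'orientation': array([-0.50008577, -3.10114322,  0.00402414]), 'force': array([ 0.6261803 , -0.2133113 , -0.64609588]), 'torque': array([-0.03090856, -0.03329955,  0.01837185]), 'finger_force': 0.0, 'width': 92.65472734945985} 186.1
scene [952.24817772 -20.73643128 635.83015065] [0.44066436 0.43325125 1.56662782] [[443.4396294    0.         315.72794536]
 [  0.         443.4396294  237.47913214]
 [  0.           0.           1.        ]] ['pixels', 'z_map', 'mtx', 'eye', 'attitude', 'Rm']
[193 221  28  36 939] [206.3887114  238.22896699] [ 600.66327335 -192.98990689   53.49684121]
side [ 130.44573917 -448.82733376  510.64734856] [ 0.90682107 -0.40114239 -0.77269844] [[569.39881275   0.         324.1970737 ]
 [  0.         569.39881275 242.05072161]
 [  0.           0.           1.        ]] ['pixels', 'z_map', 'mtx', 'eye', 'attitude', 'Rm']
[ 401  290   51   45 1400] [426.11857143 311.95071429] [ 591.07427022 -195.92292072   54.06631286]
```

View pics/scene0.png

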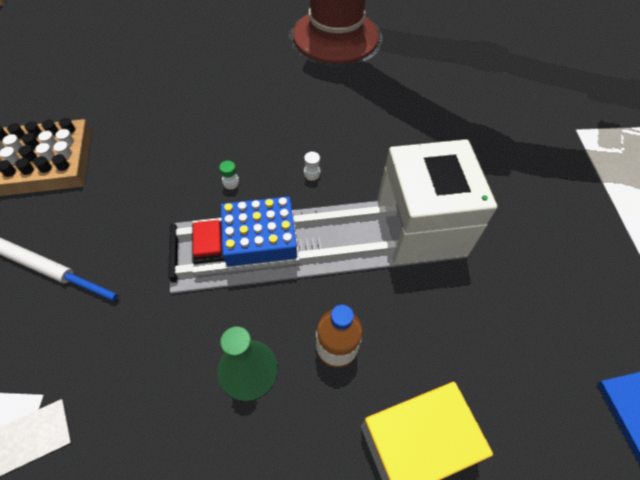

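View pics/side0.png

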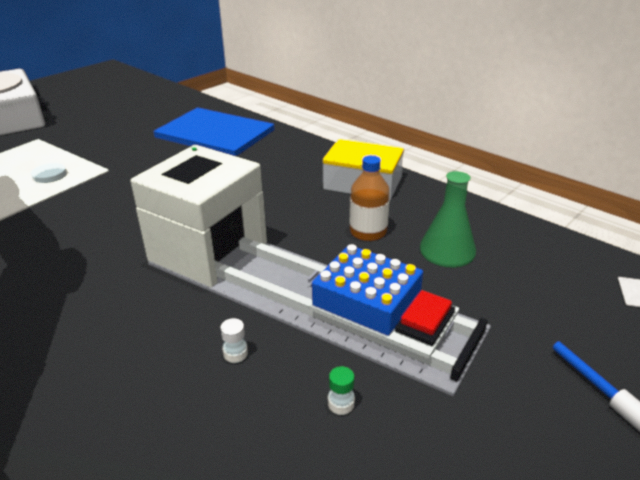

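The scene view shows the feeder running left to right, roughly along world +y. The red paddle is at px (206,238), the blue tray at (258,230) and the hood at about (440,200). The flask (247,365) and bottle (339,335) are on the far side; the jars (229,175) and (312,167) are on the robot's side. The side view agrees, with the paddle at (426,312). Next I'll fit the feeder pose.

```bash
python3 - <<'E'
from h import *
D={}
for n in("scene","side"):
    c=cap(n); W=pts(c); hsv=cv2.cvtColor(c["pixels"],cv2.COLOR_BGR2HSV); D[n]=(W,hsv)
def rect(name,n,mask):
    W,_=D[n]; k,l,st,_=cv2.connectedComponentsWithStats(mask.astype(np.uint8)); i=1+np.argmax(st[1:,4])
    p=W[l==i]; r=cv2.minAreaRect(p[:,:2].astype(np.float32)); print(name,n,len(p),"c",np.round(r[0],1),"size",np.round(r[1],1),"ang",round(r[2],2),"zmed",np.round(np.median(p[:,2]),1), "zmax",np.round(np.nanpercentile(p[:,2],99),1))
for n in D:
    W,h=D[n]; x,y,z=W[...,0],W[...,1],W[...,2]; H,S,V=h[...,0],h[...,1],h[...,2]
    box=(x>450)&(x<900)&(y>-320)&(y<330)
    red=((H<8)|(H>172))&(S>150)&(V>80)
    rect("paddle",n,red&(abs(z-55)<5)&box)
    rect("hood",n,(abs(z-145)<5)&box&(S<60))
    rect("base",n,(abs(z-8)<4)&box&(V>60)&(S<70)&(x<720))
    rect("tray",n,box&(z>60)&(z<90)&(x<680)&(y<-20))
    rect("flask",n,(H>45)&(H<90)&(S>80)&box&(x>650))
    rect("bottle",n,(H>3)&(H<20)&(S>120)&box&(x>650)&(z>10))
    rect("bluecap",n,(H>100)&(H<125)&(S>120)&box&(x>640)&(z>110)&(z<145))
    rect("greencap",n,(H>45)&(H<90)&(S>80)&box&(x<600)&(z>30)&(z<60))
    rect("whitecap",n,(S<60)&(V>120)&(x<580)&(x>440)&(y>-100)&(y<60)&(z>38)&(z<58))
E
```

```text
paddle scene 873 c [ 598.  -193.7] size [58.6 40.9] ang 10.14 zmed 53.6 zmax 56.2
hood scene 6080 c [534.4 151. ] size [130.6 125.2] ang 10.24 zmed 144.4 zmax 147.6
base scene 3588 c [620.4 -30.7] size [ 27.2 444.2] ang 10.35 zmed 6.9 zmax 11.5
tray scene 3938 c [ 582.2 -115.2] size [ 96.4 109.9] ang 10.2 zmed 71.3 zmax 80.4
flask scene 3309 c [ 770.6 -114.9] size [110.6  82.2] ang 7.27 zmed 51.2 zmax 130.0
bottle scene 1186 c [750.7  11. ] size [58.1 52.9] ang 81.0 zmed 88.9 zmax 106.5
bluecap scene 429 c [747.4  10.9] size [26.8 25.7] ang 1.69 zmed 128.5 zmax 131.2
greencap scene 154 c [ 457.8 -183.9] size [26.7 14.8] ang 89.68 zmed 47.6 zmax 51.1Traceback (most recent call last):
  File "<stdin>", line 20, in <module>
  File "<stdin>", line 6, in rect
    return _wrapfunc(a, 'argmax', axis=axis, out=out, **kwds)
    return bound(*args, **kwds)
ValueError: attempt to get argmax of an empty sequence
```

The fit agrees with the given sizes: paddle 59x41 at z 54, hood 131x125 at z 144, tray 96x110. The rails run at about 10.3°, so feeder +y is (-0.179, 0.984) and the carriage sits at about 0.022. The far-side bystanders are about 183 mm off the rail line, which leaves room for the gripper body (94 mm half-width) across the rails. I'll close the fingers, turn -61.4° and move to 8 mm ahead of the paddle's centre.

>>> drive_tool:
  rows:
    - [[0, 0, -5.1, 1.64, -3.35, 0, 0], [0, 0, -5.1, 1.64, -3.35, 0, 0], [0, 0, -5.1, 1.64, -3.35, 0, 0], [0, 0, -5.1, 1.64, -3.35, 0, 0], [0, 0, -5.1, 1.64, -3.35, 0, 0], [0, 0, -5.1, 1.64, -3.35, 0, 0], [0, 0, -5.1, 1.64, -3.35, 0, 0], [0, 0, -5.1, 1.64, -3.35, 0, 0], [0, 0, -5.1, 1.64, -3.35, 0, 0], [0, 0, -5.1, 1.64, -3.35, 0, 0], [0, 0, -5.1, 1.64, -3.35, 0, 0], [0, 0, -5.3, 1.64, -3.35, 0, 0]]

```text
t: 1.4
tool_pos: [401.5, 213.6, 404.9]
orientation: [-2.018, -2.408, -0.001]
force: [0.8, -0.0, -0.1]
width: 2.6
finger_force: 0.0
```

>>> drive_tool:
  rows:
    - [[0, 0, 0, 1.64, -3.35, 0, 0], [0, 0, 0, 1.64, -3.35, 0, 0], [0, 0, 0, 1.64, -3.35, 0, 0], [0, 0, 0, 1.64, -3.35, 0, 0], [0, 0, 0, 1.64, -3.35, 0, 0], [0, 0, 0, 1.64, -3.35, 0, 0], [0, 0, 0, 1.64, -3.35, 0, 0], [0, 0, 0, 1.64, -3.35, 0, 0], [0, 0, 0, 1.64, -3.35, 0, 0], [0, 0, 0, 1.64, -3.35, 0, 0], [0, 0, 0, 1.24, -2.5, 0, 0], [0, 0, 0, 0, 0, 0, 0]]

```text
t: 2.6
tool_pos: [577.8, -149.6, 404.5]
orientation: [2.02, 2.403, -0.004]
force: [-1.3, -0.5, 0.3]
width: 0.1
finger_force: 0.0
```

```bash
python3 - <<'E'
from h import *
s=ctrl.observe(); print(s["t"],s["tool_pos"],s["joint_vel"].round(3),s["force"])
c=cap("side"); cv2.imwrite("pics/side1.png",c["pixels"]); s=ctrl.observe(); print(s["t"],s["tool_pos"],s["joint_vel"].round(3),s["qpos"].round(2))
E
```

```text
2.6 [ 577.76957871 -149.63376499  404.47034147] [-0.051 -0.028 -0.052  0.058 -0.02   0.019 -0.025] [-1.33597255 -0.4979655   0.27974314]
2.65 [ 577.47143058 -147.00376451  404.27753868] [-0.044 -0.021 -0.045  0.034 -0.014  0.008 -0.005] [-0.02  0.55  0.38  1.6  -0.22  1.04  0.6 ]
```

>>> drive_tool:
  rows:
    - [[0, 0, 0, 0.5, -1.0, -2.5, 0], [0, 0, 0, 0.5, -1.0, -2.5, 0], [0, 0, 0, 0.5, -1.0, -2.5, 0], [0, 0, 0, 0.45, -0.9, -2.5, 0], [0, 0, 0, 0, 0, -2.0, 0], [0, 0, 0, 0, 0, 0, 0], [0, 0, 0, 0, 0, 0, 0], [0, 0, 0, 0, 0, 0, 0]]

```text
t: 3.45
tool_pos: [597.5, -183.2, 286.2]
orientation: [2.011, 2.412, 0.002]
force: [-0.2, -0.3, 0.1]
width: 0.5
finger_force: 0.0
```

```bash
python3 - <<'E'
from h import *
c=cap("side"); cv2.imwrite("pics/side2.png",cv2.resize(c["pixels"][120:440,260:580],None,fx=1.8,fy=1.8)); s=ctrl.observe(); print(s["t"],s["tool_pos"],s["force"],s["orientation"],R.from_rotvec(s["orientation"]).as_matrix().round(3),s["qpos"].round(2))
c=cap("scene"); cv2.imwrite("pics/scene2.png",cv2.resize(c["pixels"][100:340,100:420],None,fx=2,fy=2))
E
```

```text
3.5 [ 597.47092426 -183.42830439  286.37406748] [-0.57314926 -0.73302638 -0.16149189] [2.01079760e+00 2.41083514e+00 2.28090586e-03] [[-0.179  0.984  0.003]
 [ 0.984  0.179 -0.   ]
 [-0.001  0.003 -1.   ]] [ 0.07  0.72  0.32  1.64 -0.29  0.83  0.7 ]
```

View pics/side2.png

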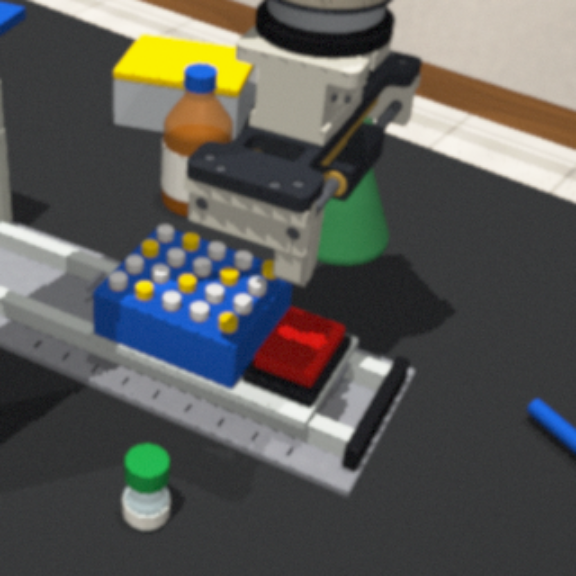

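The side crop shows the closed fingertips (at about (295,275)) over the paddle (300,340), just short of the tray wall, and nothing touches. I'll descend.

>>> drive_tool:
  rows:
    - [[0, 0, 0, 0.05, -0.3, -1.4, 0], [0, 0, 0, 0, 0, -1.4, 0], [0, 0, 0, 0, 0, -1.2, 0], [0, 0, 0, 0, 0, 0, 0], [0, 0, 0, 0, 0, 0, 0], [0, 0, 0, 0, 0, 0, 0]]

```text
t: 4.15
tool_pos: [597.6, -187.1, 244.8]
orientation: [2.014, 2.411, 0.0]
force: [-0.0, -0.1, -0.1]
width: 0.4
finger_force: 0.0
```

>>> drive_tool:
  rows:
    - [[0, 0, 0, 0, 0, -0.3, 0], [0, 0, 0, 0, 0, -0.3, 0], [0, 0, 0, 0, 0, -0.2, 0], [0, 0, 0, 0, 0, 0, 0], [0, 0, 0, 0, 0, 0, 0], [0, 0, 0, 0, 0, 0, 0]]

```text
t: 4.75
tool_pos: [597.8, -187.1, 237.2]
orientation: [2.013, 2.411, 0.001]
force: [0.6, 0.7, 2.6]
width: 0.3
finger_force: 1.6
```

>>> drive_tool:
  rows:
    - [[0, 0, 0, 0, 0, -0.25, 0], [0, 0, 0, 0, 0, -0.25, 0], [0, 0, 0, 0, 0, 0, 0], [0, 0, 0, 0, 0, 0, 0], [0, 0, 0, 0, 0, 0, 0]]

```text
t: 5.25
tool_pos: [597.8, -187.0, 232.0]
orientation: [2.013, 2.411, 0.001]
force: [0.7, -0.3, 5.3]
width: 0.4
finger_force: 2.5
```

>>> drive_tool:
  rows:
    - [[0, 0, 0, 0, 0, -0.15, 0], [0, 0, 0, 0, 0, 0, 0], [0, 0, 0, 0, 0, 0, 0], [0, 0, 0, 0, 0, 0, 0]]

```text
t: 5.65
tool_pos: [597.8, -187.1, 231.4]
orientation: [2.013, 2.411, 0.001]
force: [-0.6, 0.1, 9.9]
width: 0.6
finger_force: 4.6
```

The paddle is at the bottom of its travel (9.9 N). Now I'll push along the rails at 0.1 m/s.

>>> drive_tool:
  rows:
    - [[0, 0, 0, -0.09, 0.49, 0, 0], [0, 0, 0, -0.09, 0.49, 0, 0], [0, 0, 0, -0.18, 0.98, 0, 0], [0, 0, 0, -0.18, 0.98, 0, 0], [0, 0, 0, -0.18, 0.98, 0, 0], [0, 0, 0, -0.18, 0.98, 0, 0], [0, 0, 0, 0, 0, 0, 0]]

```text
t: 6.35
tool_pos: [588.8, -136.9, 231.4]
orientation: [2.012, 2.413, 0.002]
force: [-0.3, 1.6, 9.1]
width: 0.9
finger_force: 4.8
```

```bash
python3 - <<'E'
from h import *
c=cap("side"); cv2.imwrite("pics/side3.png",cv2.resize(c["pixels"][120:440,200:520],None,fx=1.8,fy=1.8)); s=ctrl.observe(); print(s["t"],s["tool_pos"],s["force"],s["orientation"])
E
```

```text
6.4 [ 588.7895217  -137.23969561  231.39437808] [-0.52153241  0.65528785 10.19681938] [2.01206449e+00 2.41229341e+00 1.93513014e-03]
```

View pics/side3.png

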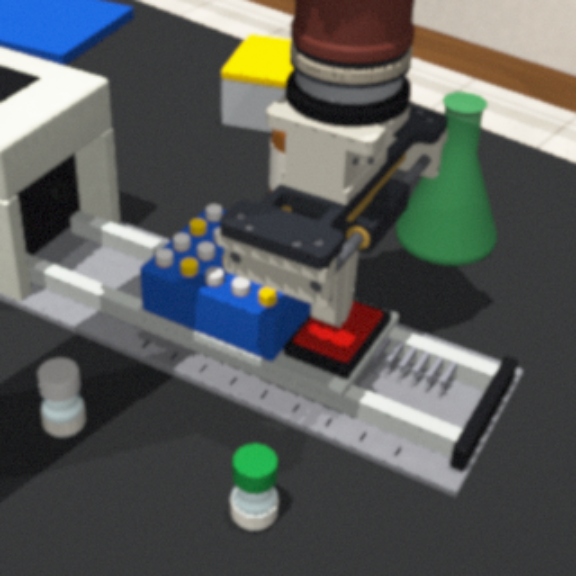

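The carriage moves with the fingertips: the gap behind it now shows the comb at (420,370), and the fingers are on the paddle at (335,320). I'll continue.

>>> drive_tool:
  rows:
    - [[0, 0, 0, -0.09, 0.49, 0, 0], [0, 0, 0, -0.18, 0.98, 0, 0], [0, 0, 0, -0.18, 0.98, 0, 0], [0, 0, 0, -0.18, 0.98, 0, 0], [0, 0, 0, -0.18, 0.98, 0, 0], [0, 0, 0, -0.18, 0.98, 0, 0], [0, 0, 0, -0.18, 0.98, 0, 0], [0, 0, 0, -0.18, 0.98, 0, 0], [0, 0, 0, -0.18, 0.98, 0, 0], [0, 0, 0, -0.18, 0.98, 0, 0], [0, 0, 0, -0.09, 0.49, 0, 0], [0, 0, 0, 0, 0, 0, 0]]

```text
t: 7.6
tool_pos: [570.9, -39.4, 231.4]
orientation: [2.012, 2.412, 0.002]
force: [0.2, 1.0, 9.7]
width: 0.5
finger_force: 4.9
```

>>> drive_tool:
  rows:
    - [[0, 0, 0, -0.09, 0.49, 0, 0], [0, 0, 0, -0.09, 0.49, 0, 0], [0, 0, 0, -0.09, 0.49, 0, 0], [0, 0, 0, -0.05, 0.3, 0, 0], [0, 0, 0, 0, 0, 0, 0], [0, 0, 0, 0, 0, 0, 0]]

```text
t: 8.2
tool_pos: [567.8, -22.4, 231.4]
orientation: [2.013, 2.41, 0.002]
force: [-1.0, -0.0, 10.0]
width: 0.8
finger_force: 5.0
```

>>> drive_tool:
  rows:
    - [[0, 0, 0, -0.05, 0.3, 0, 0], [0, 0, 0, -0.05, 0.3, 0, 0], [0, 0, 0, -0.05, 0.25, 0, 0], [0, 0, 0, 0, 0, 0, 0], [0, 0, 0, 0, 0, 0, 0]]

```text
t: 8.7
tool_pos: [566.3, -14.1, 231.4]
orientation: [2.013, 2.41, 0.002]
force: [0.5, 0.0, 10.4]
width: 0.5
finger_force: 4.9
```

>>> drive_tool:
  rows:
    - [[0, 0, 0, -0.03, 0.2, 0, 0], [0, 0, 0, -0.03, 0.2, 0, 0], [0, 0, 0, 0, 0, 0, 0], [0, 0, 0, 0, 0, 0, 0]]

```text
t: 9.1
tool_pos: [565.7, -10.3, 231.4]
orientation: [2.013, 2.41, 0.001]
force: [-0.8, 0.6, 9.7]
width: 0.9
finger_force: 5.0
```

>>> drive_tool:
  rows:
    - [[0, 0, 0, -0.03, 0.2, 0, 0], [0, 0, 0, -0.03, 0.2, 0, 0], [0, 0, 0, 0, 0, 0, 0], [0, 0, 0, 0, 0, 0, 0]]

```text
t: 9.5
tool_pos: [565.3, -8.7, 231.4]
orientation: [2.013, 2.405, -0.002]
force: [0.9, -4.7, 8.4]
width: 0.4
finger_force: 4.1
```

```bash
python3 - <<'E'
from h import *
c=cap("side"); W=pts(c); s=ctrl.observe(); print(s["t"],s["tool_pos"],s["force"])
cv2.imwrite("pics/side4.png",cv2.resize(c["pixels"][120:440,100:420],None,fx=1.8,fy=1.8))
u=np.array([-.179,.984])
for n in("side","scene"):
    c=cap(n); W=pts(c); h=cv2.cvtColor(c["pixels"],cv2.COLOR_BGR2HSV)
    m=((h[...,0]<8)|(h[...,0]>172))&(h[...,1]>150)&(h[...,2]>60)&(abs(W[...,2]-45)<6)&(W[...,0]>500)&(W[...,0]<650)
    p=W[m]; a=(p[:,:2]-[598,-193.7])@u
    print(n,len(p),np.percentile(a,[0,2,50,98,100]).round(1),np.median(p[:,2]) if len(p) else 0)
E
```

```text
9.55 [565.27863277  -8.73868217 231.37933661] [ 0.76035146 -4.29821768  8.50256684]
side 715 [158.2 158.8 173.4 199.  203.5] 43.89225923588009
scene 103 [157.3 157.7 160.6 177.1 178. ] 43.342290394940505
```

View pics/side4.png

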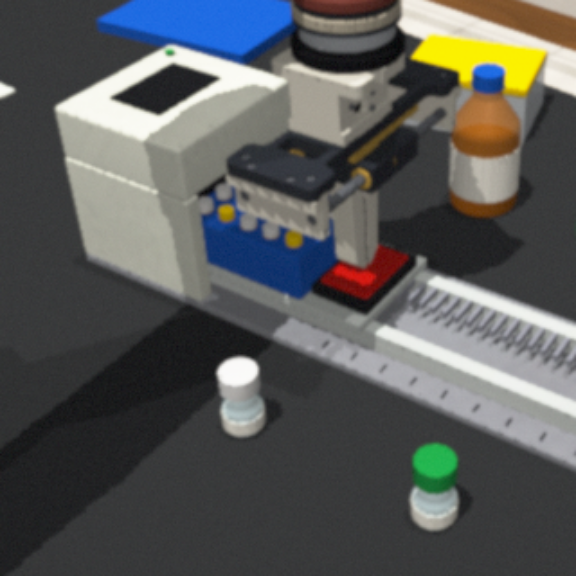

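The tray is inside the hood and the paddle's rear edge has moved about 179 mm, to carriage ≈ 0.200. A reaction of -4.7 N has appeared, and the fingers are still on the paddle at (360,265). One more small push will confirm the end stop.

>>> drive_tool:
  rows:
    - [[0, 0, 0, -0.03, 0.15, 0, 0], [0, 0, 0, 0, 0, 0, 0], [0, 0, 0, 0, 0, 0, 0]]

```text
t: 9.95
tool_pos: [565.0, -7.5, 231.4]
orientation: [2.013, 2.404, -0.002]
force: [0.7, -5.4, 9.1]
width: 0.7
finger_force: 4.0
```

The reaction levels off and the fingertips slip, so this is the end stop. I'll lift straight up, keeping the slight forward bias.

>>> drive_tool:
  rows:
    - [[0, 0, 0, 0, 0, -0.0, 0], [0, 0, 0, 0, 0, 0.2, 0], [0, 0, 0, 0, 0, 0.2, 0], [0, 0, 0, 0, 0, 0.3, 0], [0, 0, 0, 0, 0, 0.3, 0], [0, 0, 0, 0, 0, 0.4, 0], [0, 0, 0, 0, 0, 0.5, 0], [0, 0, 0, 0, 0, 1.0, 0], [0, 0, 0, 0, 0, 2.0, 0], [0, 0, 0, 0, 0, 3.0, 0], [0, 0, 0, 0, 0, 4.0, 0], [0, 0, 0, 0, 0, 4.0, 0]]

```text
t: 11.15
tool_pos: [563.7, -3.7, 390.6]
orientation: [-2.012, -2.41, 0.002]
force: [1.1, 0.4, -0.8]
width: 0.1
finger_force: 0.0
```

>>> drive_tool:
  rows:
    - [[0, 0, 0, 0, -3.0, 3.0, 0], [0, 0, 0, 0, -4.0, 3.0, 0], [0, 0, 0, 0, -4.0, 0, 0], [0, 0, 0, 0, -4.0, 0, 0], [0, 0, 0, 0, -3.0, 0, 0], [0, 0, 0, 0, 0, 0, 0], [0, 0, 0, 0, 0, 0, 0], [0, 0, 0, 0, 0, 0, 0], [0, 0, 0, 0, 0, 0, 0]]

```text
t: 12.05
tool_pos: [564.7, -182.3, 449.2]
orientation: [-2.009, -2.414, -0.001]
force: [-0.5, 0.3, -0.0]
width: 0.5
finger_force: 0.0
```

```bash
python3 - <<'E'
from h import *
s=ctrl.observe(); print(s["t"],s["tool_pos"],s["force"],s["joint_vel"].round(3))
u=np.array([-.179,.984])
for n in("side","scene"):
    c=cap(n); W=pts(c); h=cv2.cvtColor(c["pixels"],cv2.COLOR_BGR2HSV); cv2.imwrite(f"pics/{n}5.png",c["pixels"])
    m=((h[...,0]<8)|(h[...,0]>172))&(h[...,1]>150)&(h[...,2]>60)&(abs(W[...,2]-52)<8)&(W[...,0]>500)&(W[...,0]<650)
    p=W[m]; a=(p[:,:2]-[598,-193.7])@u
    print(n,len(p),np.percentile(a,[0,2,50,98,100]).round(1),np.median(p[:,2]) if len(p) else 0)
E
```

```text
12.05 [ 564.71763174 -182.30734906  449.16111141] [-0.48802179  0.32209839 -0.03989694] [-0.     0.     0.006 -0.003  0.002 -0.001  0.001]
side 1049 [156.8 158.1 176.1 198.2 206.2] 53.8935198035486
scene 878 [157.5 158.  178.1 198.4 199.6] 53.69421186810496
```

View pics/side5.png

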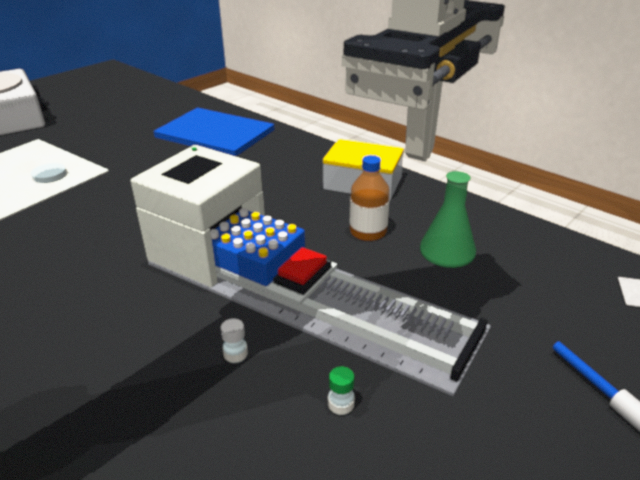

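The paddle is back up (z 53.8, as at the start). Its centre is 172.5 mm short of the hood's centre, exactly the end-stop value of 242.5 − 70. The side view shows the tray in the hood, the paddle at (302,266), the bystanders in place and the hand clear.

```bash
python3 -c "
from cell import ctrl
print(ctrl.hand_in())"
```

```text
the job is handed in; nothing more can be done
None
```

The carriage is at the end stop in the hood (about 0.200 by camera) with the paddle back up, the bystanders standing where they were and the arm clear; I handed the job in at about 12 s, and no verdict was shown.

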